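Release the eccentric lock and push the cell carriage home

TASK

The sample cell is loaded: swing the lever of the analyser's eccentric lock round, with the fingertips, until the cam stands at its low point against the stop, and only then push the cell carriage forward by its push plate until it is fully home against its front stops. Do not touch or lift the glass cell, which must stay seated upright in its nest, and leave the other things on the bench where they are.

Things in the scene. Friction and masses are not known exactly. Their poses are not given: they have to be found in the camera images.
- analyser: Fixed bench analyser, dark grey base 300 (x) by 430 (y) mm, x -150 to 150, y -275 to 155. Origin at bench level under the carriage's centre line; x = forward, the way the carriage is pushed (away from the robot at yaw 0), y left. Black deck top at z 52 mm. On its right: electronics case (y -275 to -165, 158 high) and measuring head (x -10 to 100, y -165 to -80, 132 high).
- snout (a point): Tip of the measuring head's black lens snout (34 mm diameter, along y), at analyser (45, -40), z 98 mm, beside where the cell stands when home. Fixed.
- stops (a point): Midway between the carriage's two front stops, steel blocks 68 mm high at analyser x 76 to 89, y +-26; this point at analyser (76, 0), z 60 mm: the carriage's front edge reaches it when home. Fixed.
- carriage (a joint): Travel of the cell carriage along analyser x, in m: 0 = back in the loading position (the start), 0.040 = fully home against the front stops. About 2 N of friction; stays where left. Aluminium plate 120 by 76 mm, top at z 72 mm, from analyser x -85 to 35 at travel 0. The cam holds it short of home unless the cam is at its low point.
- roller (a point): Centre of the follower, a steel roller of 16 mm diameter (top with cover z 72 mm) on an arm at the carriage's left side, running against the cam disc's edge; at analyser (-30, 75), z 61 mm at travel 0. Moves with the carriage.
- push_face (a point): Centre of the rear face (the face that looks to analyser -x) of the carriage's upright push plate: plate 64 mm wide, 8 mm thick, top edge 120 mm above the bench; this point 102 mm above the bench. At travel 0 it is at analyser (-85, 0); it moves with the carriage.
- cam (a joint): Angle of the eccentric lock about its vertical spindle, rad, growing counter-clockwise seen from above: 0 = high point faces the roller, 3.14 = low point faces it, where an internal stop ends the turn. Starts at 0.4 to 1.0; stays where left; takes about 3 N at the lever. The lever points (value - 20 degrees) counter-clockwise from analyser +x: 160 degrees at the low point, back and a little left.
- cam_spindle (a point): On the cam's axis, top of its dark hub (26 mm diameter), z 96 mm, at analyser (34, 75). Below the hub the steel cam disc, 68 mm diameter, 12 mm thick, top at z 68 mm, 20 mm off-centre; its high side points 160 degrees clockwise from the lever, nearly opposite to it.
- lever_grip (a point): Centre of the black upright grip at the lever's end, 100 mm from the spindle axis: 22 mm diameter, z 78 to 118 mm, this point at 98. The lever is a flat steel bar, 9 mm wide, z 80 to 94 mm, straight from hub to grip; 28 mm of air under it down to the deck. Fingertips can push on the bar's side between hub and grip; nothing else stands in the ring it sweeps.
- nest (a point): Centre of the floor of the cell's nest on the carriage, 72 mm above the bench, at analyser (5, 0) at travel 0; a black square frame, 27 mm inside, 35 mm outside, 13 mm deep.
- cell: The loaded glass sample cell with white cap, 24 by 24 by 55 mm, standing loose in the nest. Origin at the centre of its underside, z up.
- spare_cell: A second cell of the same kind, standing on the deck on the -y side of the push plate. Origin at its underside.
- vial: Small capped vial, 24 mm diameter, 48 mm tall, standing on the deck near its corner at analyser -x, +y. Origin at its underside.
- wash_bottle: White wash bottle, 64 mm diameter, 160 mm tall, on the bench to the right. Origin at its underside.
- beaker: Glass beaker, 70 mm diameter, 90 mm tall, on the bench to the left. Origin at its underside.
- jar: Amber jar, 56 mm diameter, 65 mm tall, on the bench to the left. Origin at its underside.
- screwdriver: Screwdriver 150 mm long lying on the bench to the right. Origin at its underside.
Things that resemble listed ones, but are neither listed nor needed, are in the scene too. Leave any green look-alike of the cell alone.

How it is judged:
By the outcome, as a careful person would: the job done as asked, in the order asked, and still so for the second after the job is handed in, with the robot touching nothing.
It also fails if it takes over 58 s, if anything falls off the work surface, if the arm or the gripper's body presses on something with over 40 N, if the wrist force passes 120 N, or if a joint passes its speed limit or range.

ROBOT

A 7-joint arm with a two-finger parallel gripper is mounted at the origin on the work surface. World frame = base frame: x ahead of the robot, y to its left, z up, the work surface at z = 0. Lengths are in m, angles in rad, forces in N, time in s.
With the tool pointing down it reaches from about 0.425 to 1.025 m from the base axis. Payload 9.4 kg.
Tool frame: the origin (TCP) lies between the finger pads; the fingertips stand 19 mm ahead of it and the grasp point (between the pads) is the TCP; x points along the fingers, y is the direction in which the jaws open and shut, and the axes are right-handed (so a half turn about x gives the same grasp; the last joint's range is limited). The gripper opens to 93 mm and grips with 3 to 60 N. Pads are 15 mm wide; open, the fingers measure 128 mm over their backs; the gripper's body (75 mm by 188 mm) begins 65 mm behind the grasp point.
Start: joints at [-1.26, 0.599, -0.003, 1.599, 0.002, 0.943, -0.08], TCP at [0.274, 0.671, 0.238] pointing down, gripper open.
Joint ranges: [-2.57, 2.57], [-0.35, 1.97], [-1.29, 1.29], [0.11, 2.56], [-1.05, 4.19], [0.11, 1.86], [-2.63, 2.63]. Speed limits (rad/s): [2.22, 2.22, 3.01, 3.01, 3.14, 3.14, 3.14].

INTERFACE

Orientations are given as a unit quaternion [w, x, y, z].
In Python, from cell import readout, eyes, workorder gives the robot as it stands.
- The arm moves only by the shell command python3 -m inch 'ROWS' [OPENING]. ROWS is JSON, a list of rows, each a list of 2 entries, a list of its own where there are three numbers: the shift along the tool's x, y, z in mm, then the turn about the tool's x in degrees. In form: [[[tx, ty, tz], turn], ...]. A call has 1 to 10 rows; each row is the pose to reach, as a shift and turn from the pose commanded when the call began, along the tool's axes at that moment; what a row does not reach only later rows make up. A row lasts 1/12 s, in which the tool goes at most 41.7 mm and 7.16 degrees, less where a joint would pass 70% of its speed; a pose out of reach is approached as far as the arm can. A call with a gripper value outside its range is refused whole. OPENING is the closure in counts, from 0 (fully open) to 255 (shut), set as the call begins (- or left out, the last holds). The fingers move at their own pace and stop on an object; the grip force is fixed at half the most. Time passes only in rows, so rows that repeat a pose let the fingers close. It gives the time, the measured TCP pose, the force and the opening at its end, in the units of the state.
- readout.observe(): the state, without advancing time (a new reading comes with each control period).
- eyes.camera(name): name is "scene" or "top" or "wrist"; returns the picture (384x512x3 uint8, red, green, blue); there is no depth.
- eyes.camera_info(name): a dict with "K" (3x3 intrinsics, pixels), "k1" (the pictures are not rectified: a ray, as slopes to the right and down, at radius r is drawn at 1 + k1 r^2 times it, then the intrinsics apply), "eye" and "orientation" of the camera in the world. Camera axes: x right, y down, z forward; pixel columns grow to the right and rows downward; lengths in m; the calibration is good to about 2 mm. A picture is of the moment at which its call begins: read the wrist's pose just before it. camera_info takes no time and is no camera call; for the wrist camera it gives the pose at the moment of the call.
- workorder.sign_off(): hands the job in, once; it reports no verdict.
The state is a dict: "time_s": time; "joint_pos": joint angles; "joint_vel": joint speeds; "effort": joint torques, N m; "eef_pos": TCP position; "eef_rot": TCP orientation; "force": force on the tool from outside, world axes, zero at the start; "wrist_torque": the same for the moment, N m; "gripper_width": finger opening in m.
Only numpy, scipy, OpenCV 4.12 (cv2) and the standard library are available. Lean on these libraries where they do the work, as an engineer would, in place of code of your own. Each camera call takes 0.05 s, during which the arm holds its last target.

## Working session

There is one attempt and no reset: what is moved stays moved. The work goes in short steps, Python scripts to look and compute and a shell command to move; the robot and the scene stay as the last step left them, time stands still between calls to the robot, and variables do not carry over. Pictures are saved under pics/ and viewed, and the job is handed in when it is done.

```bash
ls; mkdir -p pics
python3 - <<'E'
from cell import readout, eyes, workorder
import cv2
print(readout.observe())
for n in ("scene","top","wrist"):
    i=eyes.camera_info(n); print(n,i)
    im=eyes.camera(n); cv2.imwrite(f"pics/{n}0.png",im[:,:,::-1])
E
```

```text
pics
{'time_s': 0.0, 'joint_pos': array([-1.25970259,  0.60013177, -0.00255816,  1.60012228,  0.00181056,
        0.94287411, -0.07978704]), 'joint_vel': array([ 5.27374435e-04,  1.35790023e-03, -1.07684876e-03, -3.51389393e-04,
       -9.87353841e-05,  5.12608849e-04, -6.55043487e-04]), 'effort': array([ 1.24750004e-03, -7.65072155e+01,  1.49810862e+00, -2.52340096e+01,
       -5.22877404e-02,  1.69196486e-02,  1.55197254e-04]), 'eef_pos': array([0.27399396, 0.67074578, 0.23675764]), 'eef_rot': array([ 0.69380703,  0.13567773,  0.69391719, -0.13675635]), 'force': array([-0.53813871,  0.61380318, -0.73064693]), 'wrist_torque': array([ 0.08532507, -0.02300263, -0.00563811]), 'gripper_width': 0.09285159012536519}
scene {'K': array([[370.15600823,   0.        , 253.7707375 ],
       [  0.        , 370.15600823, 188.87261099],
       [  0.        ,   0.        ,   1.        ]]), 'k1': -0.09767773838380842, 'eye': array([1.28509891, 0.36403783, 0.80101801]), 'orientation': array([-0.20993558,  0.46522117,  0.77447825, -0.37373755])}
top {'K': array([[474.19149225,   0.        , 256.4063318 ],
       [  0.        , 474.19149225, 185.43195296],
       [  0.        ,   0.        ,   1.        ]]), 'k1': 0.036394324346582844, 'eye': array([ 0.35899807, -0.03919603,  1.53674258]), 'orientation': array([-0.04125676,  0.71217089, -0.69953258,  0.042008  ])}
wrist {'K': array([[339.43984507,   0.        , 256.67042669],
       [  0.        , 339.43984507, 188.9969898 ],
       [  0.        ,   0.        ,   1.        ]]), 'k1': -0.06627621241030743, 'eye': array([0.21143151, 0.69612999, 0.38475277]), 'orientation': array([0.10208802, 0.82377042, 0.55346328, 0.06825483])}
```

View pics/scene0.png

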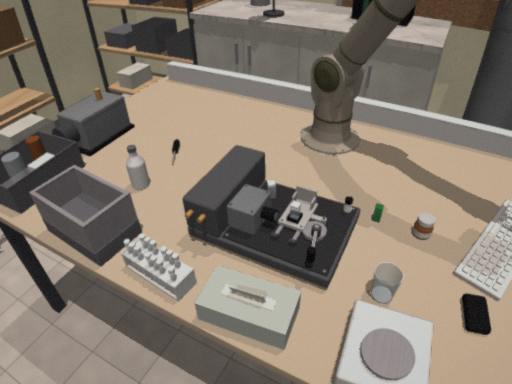

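View pics/top0.png

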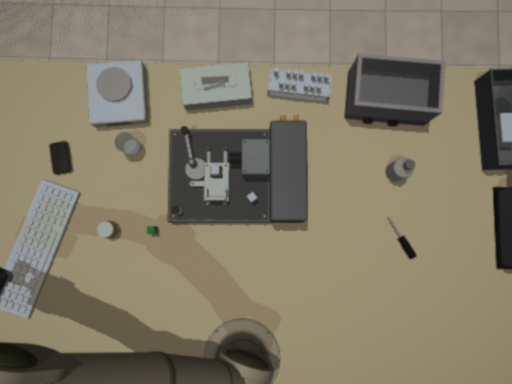

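View pics/wrist0.png

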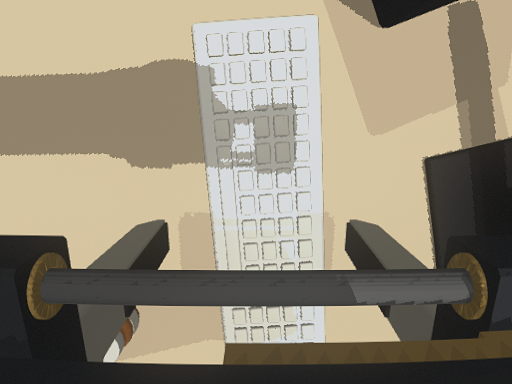

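The top view shows the analyser at about (170–305, 122–222), cam hub near (195,168), grip near (185,131), push plate near (216,202), vial at (177,211) and spare cell at (252,198). The green look-alike is at (152,230). Next I'll enlarge this and measure.

```bash
cat > h.py <<'E'
import numpy as np, cv2
from scipy.spatial.transform import Rotation as R
from cell import eyes, readout
def rot(q): return R.from_quat([q[1],q[2],q[3],q[0]])
def ray(name,uv,info=None):
    i=info or eyes.camera_info(name)
    d=cv2.undistortPoints(np.array([[uv]],float),i["K"],np.array([i["k1"],0,0,0.]))[0,0]
    return i["eye"], rot(i["orientation"]).apply([d[0],d[1],1])
def onz(name,uv,z,info=None):
    e,d=ray(name,uv,info); return e+d*(z-e[2])/d[2]
def proj(name,p,info=None):
    i=info or eyes.camera_info(name)
    c=rot(i["orientation"]).inv().apply(np.array(p)-i["eye"])
    d=c[:2]/c[2]; d=d*(1+i["k1"]*(d@d)); return (i["K"]@[d[0],d[1],1])[:2]
E
python3 - <<'E'
import cv2
a=cv2.imread("pics/top0.png")[110:240,150:320]; cv2.imwrite("pics/topc.png",cv2.resize(a,None,fx=4.5,fy=4.5,interpolation=cv2.INTER_CUBIC))
a=cv2.imread("pics/scene0.png")[140:280,180:370]; cv2.imwrite("pics/scenec.png",cv2.resize(a,None,fx=4.2,fy=4.2,interpolation=cv2.INTER_CUBIC))
E
```

```text
(no output)
```

View pics/topc.png

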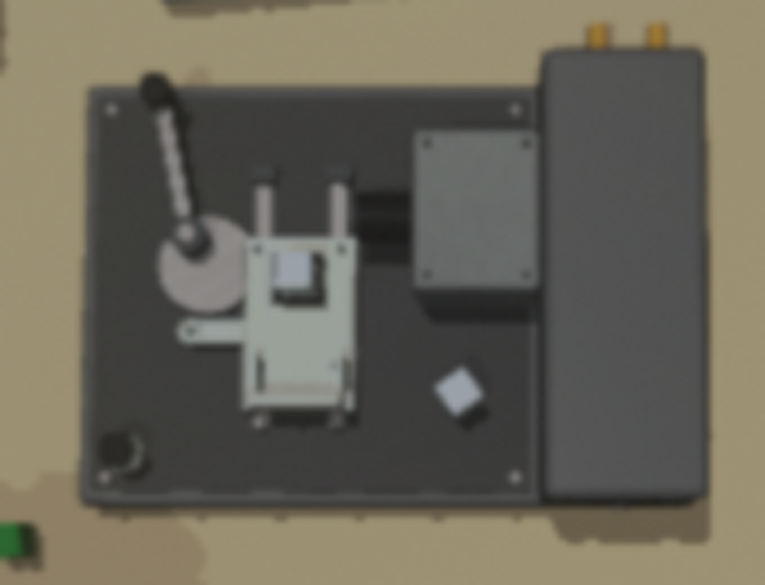

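View pics/scenec.png

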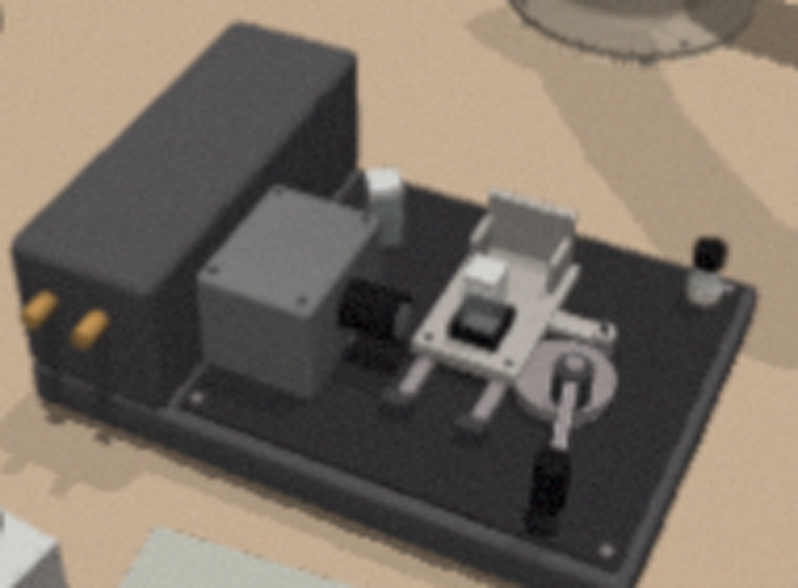

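Run:
```python
from h import *
c=lambda u,v:(150+(u+.5)/4.5-.5,110+(v+.5)/4.5-.5)
pts={"FL":((90,90),.052,(150,155)),"BL":((82,503),.052,(-150,155)),
"cFL":((545,50),.158,(150,-165)),"cFR":((704,50),.158,(150,-275)),"cBR":((706,497),.158,(-150,-275)),"cBL":((541,497),.158,(-150,-165)),
"hFL":((414,131),.132,(100,-80)),"hBL":((414,289),.132,(-10,-80)),"hub":((193,236),.096,(34,75)),"carFL":((247,237),.072,(35,38)),"carFR":((356,237),.072,(35,-38))}
A=[];B=[]
for k,(uv,z,a) in pts.items():
    p=onz("top",c(*uv),z); A.append(np.array(a)/1000); B.append(p[:2])
A=np.array(A);B=np.array(B)
A0=A-A.mean(0);B0=B-B.mean(0)
th=np.arctan2((A0[:,0]*B0[:,1]-A0[:,1]*B0[:,0]).sum(),(A0*B0).sum())
Rm=np.array([[np.cos(th),-np.sin(th)],[np.sin(th),np.cos(th)]])
t=B.mean(0)-Rm@A.mean(0)
print("yaw",np.degrees(th),"t",t)
for (k,v),r in zip(pts.items(),(A@Rm.T+t-B)*1000): print(k,r.round(1))
np.save("fit.npy",np.array([th,*t]))
for k,uv,z in [("grip",(155,90),.118),("cell",(293,270),.127),("spare",(459,391),.107),("vial",(120,450),.100),("hub",(193,236),.096),("roller",(190,331),.072)]:
    p=onz("top",c(*uv),z)[:2]; print(k,p.round(3),(Rm.T@(p-t)*1000).round(0))
```

```text
yaw 0.9143458034154517 t [0.56658698 0.08589184]
FL [5.  2.4]
BL [-2.7  3.5]
cFL [2.5 1.6]
cFR [ 2.4 -3.3]
cBR [-2.7 -5.1]
cBL [-2.5 -1.5]
hFL [ 1.5 -0.4]
hBL [-1.6  0.1]
hub [1.  2.9]
carFL [-1.4  0.1]
carFR [-1.5 -0.2]
grip [0.694 0.184] [129.  97.]
cell [0.571 0.087] [5. 1.]
spare [ 0.494 -0.025] [ -74. -110.]
vial [0.451 0.202] [-114.  118.]
hub [0.598 0.159] [33. 72.]
roller [0.536 0.162] [-30.  76.]
```

```bash
cat >> h.py <<'E'
th,tx,ty=np.load("fit.npy")
Rm=np.array([[np.cos(th),-np.sin(th)],[np.sin(th),np.cos(th)]])
def A2W(a,z): return np.array([*(Rm@(np.array(a)/1000)+[tx,ty]),z/1000])
def W2A(p): return np.array([*(Rm.T@(np.array(p[:2])-[tx,ty])*1000),p[2]*1000])
def st():
    s=readout.observe(); M=rot(s["eef_rot"]).as_matrix()
    print("t",round(s["time_s"],2),"A",W2A(s["eef_pos"]).round(1),"F",(s["force"]).round(1),"w",round(s["gripper_width"],4),"q",s["joint_pos"].round(2))
    print(" tool y yaw in A",np.degrees(np.arctan2(M[1,1],M[0,1])-th).round(2)," z yaw",np.degrees(np.arctan2(M[1,2],M[0,2])-th).round(2),"x",M[:,0].round(3))
    return s,M
def go(a,z):
    s,M=st(); d=M.T@(A2W(a,z)-s["eef_pos"])*1000; print("to",a,z,"tool shift",d.round(1)); return d
E
python3 -c "
from h import *
go((100,45),220)"
```

```text
t 0.15 A [-283.2  589.6  236.9] F [-1.3  0.3 -0.9] w 0.093 q [-1.26  0.6  -0.    1.6   0.    0.94 -0.08]
 tool y yaw in A 66.87  z yaw -23.13 x [-0.    -0.001 -1.   ]
to (100, 45) 220 tool shift [  17.4 -350.2  566.3]
```

```bash
python3 -m inch '[[[0,-20,32],0],[[0,-40,65],-3],[[0,-60,97],-6],[[0,-80,130],-9],[[0,-100,162],-12],[[0,-120,194],-15],[[0,-140,227],-18],[[0,-160,260],-21],[[0,-175,283],-23],[[0,-175,283],-23]]' 255; python3 -c "
from h import *
go((105,45),200)"
```

```text
time_s: 0.98
eef_pos: [0.4745, 0.3954, 0.2375]
eef_rot: [0.708, -0.004, 0.707, 0.001]
force: [0.7, -0.5, -1.4]
gripper_width: 0.0309
t 0.98 A [-87.1 310.9 237.5] F [ 0.7 -0.5 -1.4] w 0.0309 q [-0.71  0.47 -0.11  1.85  0.07  0.83  0.72]
 tool y yaw in A 89.49  z yaw -0.51 x [ 0.002 -0.003 -1.   ]
to (105, 45) 200 tool shift [  38.7 -264.1  194.4]
```

```bash
python3 -m inch '[[[0,-33,24],0],[[0,-66,48],0],[[0,-99,72],0],[[0,-132,97],0],[[0,-165,121],0],[[0,-198,146],0],[[10,-231,170],0],[[20,-264,194],0],[[30,-264,194],0],[[30,-264,194],0]]' 255
python3 - <<'E'
from h import *
go((105,45),104)
for n in ("wrist","scene"):
    im=eyes.camera(n)[:,:,::-1]
    if n=="scene": im=cv2.resize(im[120:300,160:400],None,fx=3.2,fy=3.2,interpolation=cv2.INTER_CUBIC)
    cv2.imwrite(f"pics/{n}1.png",im)
E
```

```text
time_s: 1.82
eef_pos: [0.6677, 0.1377, 0.205]
eef_rot: [0.706, -0.004, 0.708, 0.002]
force: [-1.0, 0.4, -1.2]
gripper_width: 0.0004
t 1.82 A [101.9  50.2 205. ] F [-1.   0.4 -1.2] w 0.0004 q [-0.23  0.58 -0.09  1.73  0.07  0.84  1.23]
 tool y yaw in A 89.58  z yaw -0.42 x [-0.003 -0.002 -1.   ]
to (105, 45) 104 tool shift [101.   -5.    3.4]
```

View pics/wrist1.png

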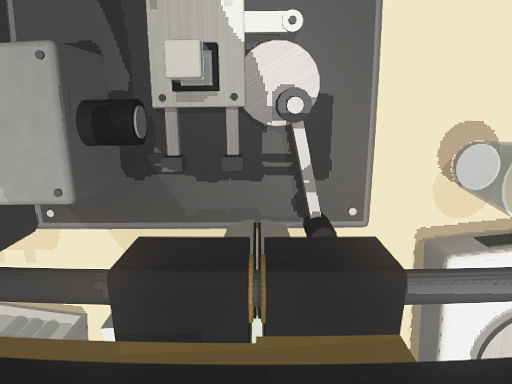

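View pics/scene1.png

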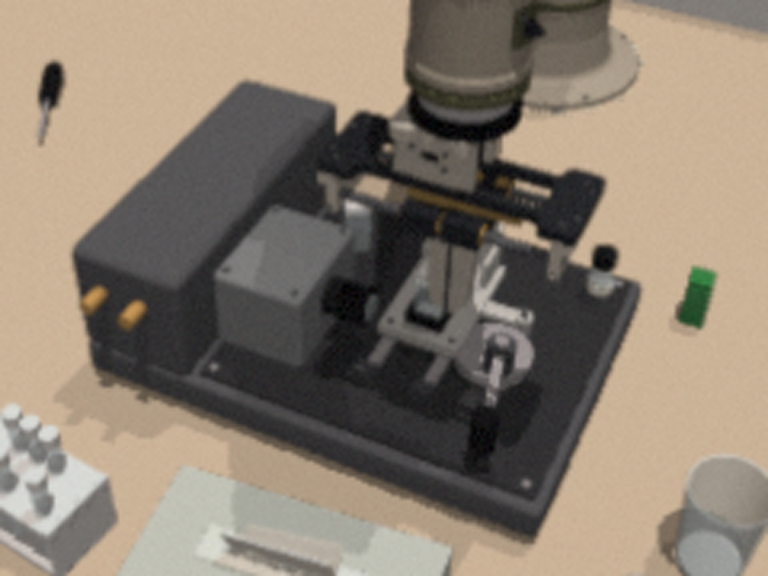

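Candidates for the parts I need:
- **Lever:** the only one is the steel bar at wrist (305,170), with its grip at (320,228) and hub at (295,104). The two rails with dark stops at wrist (172,162) and (232,162) could be mistaken for it.
- **Cells:** the loaded cell is at wrist (185,58). The spare (scene1 (358,215)) and the green block (697,295) are the look-alikes.

Next I'll check the lever position in the wrist view.

```bash
python3 - <<'E'
from h import *
i=eyes.camera_info("wrist")
for k,uv,z in [("hub",(295,104),.096),("bar1",(300,130),.094),("bar2",(315,208),.094),("stopL",(232,163),.068),("cap",(183,58),.127),("roller",(292,20),.072),("carFL",(244,106),.072),("carFR",(152,106),.072)]:
    print(k,W2A(onz("wrist",uv,z,i)).round(1))
E
python3 - <<'E'
import cv2
a=cv2.imread("pics/wrist1.png")[0:250,130:390]; cv2.imwrite("pics/w1c.png",cv2.resize(a,None,fx=2.4,fy=2.4))
E
```

```text
hub [33.2 83.2 96. ]
bar1 [52.6 87.7 94. ]
bar2 [114.8 101.6  94. ]
stopL [82.4 33.5 68. ]
cap [  4.2   7.6 127. ]
roller [-30.9  82.3  72. ]
carFL [34.8 44.4 72. ]
carFR [ 34.2 -30.9  72. ]
```

View pics/w1c.png

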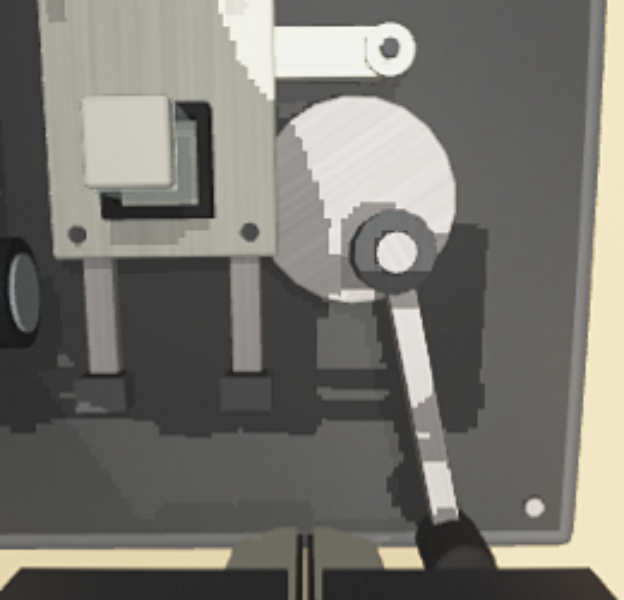

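Run:
```python
from h import *
st()
i=eyes.camera_info("wrist"); print(i["eye"],W2A(i["eye"]))
im=eyes.camera("wrist")[:,:,::-1]; cv2.imwrite("pics/w2.png",im)
im=eyes.camera("top")[:,:,::-1]; cv2.imwrite("pics/top2.png",im); 
a=im[110:240,150:320]; cv2.imwrite("pics/top2c.png",cv2.resize(a,None,fx=4.5,fy=4.5,interpolation=cv2.INTER_CUBIC))
st()
a=cv2.imread("pics/w2.png")[0:250,130:390]; cv2.imwrite("pics/w2c.png",cv2.resize(a,None,fx=2.4,fy=2.4))
```

```text
t 1.92 A [101.1  54.6 207.1] F [-0.4  0.2  0.5] w 0.0004 q [-0.23  0.58 -0.1   1.73  0.07  0.84  1.23]
 tool y yaw in A 89.91  z yaw -0.09 x [-0.002  0.001 -1.   ]
[0.59940938 0.14089305 0.35512876] [ 33.69591171  54.47043106 355.12876342]
t 2.02 A [101.2  55.6 208.2] F [0.4 0.1 0.3] w 0.0003 q [-0.23  0.58 -0.1   1.73  0.07  0.84  1.23]
 tool y yaw in A 90.01  z yaw 0.01 x [ 0.     0.001 -1.   ]
```

View pics/w2c.png

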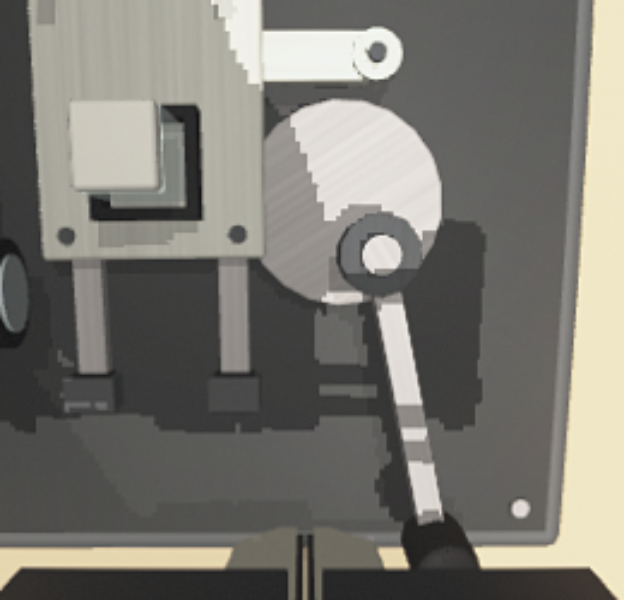

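View pics/top2c.png

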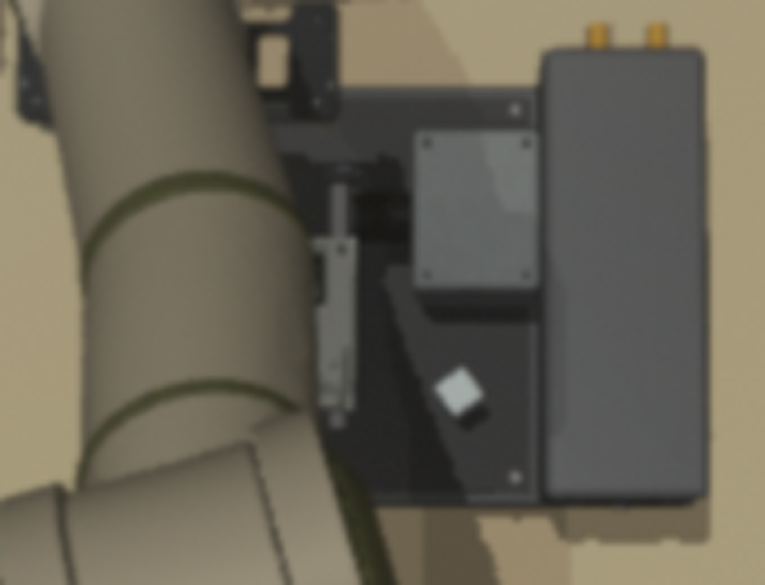

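Run:
```python
from h import *
i=eyes.camera_info("wrist"); print(W2A(i["eye"]))
c=lambda u,v:(130+u/2.4,v/2.4)
for k,uv,z in [("hub",(382,254),.096),("bar1",(388,300),.094),("bar2",(429,512),.094),("stopL",(234,392),.068),("cap",(114,145),.127),("roller",(377,52),.072),("carFL",(264,260),.072),("carFR",(44,260),.072)]:
    print(k,W2A(onz("wrist",c(*uv),z,i)).round(1))
go((105,45),104)
```

```text
[ 33.597717    55.34487794 356.08559703]
hub [34.9 80.  96. ]
bar1 [49.2 82.4 94. ]
bar2 [119.9  98.   94. ]
stopL [83.3 30.7 68. ]
cap [  6.    4.7 127. ]
roller [-29.5  79.4  72. ]
carFL [37.1 42.1 72. ]
carFR [ 36.7 -33.3  72. ]
t 2.02 A [101.2  55.6 208.2] F [0.4 0.1 0.3] w 0.0003 q [-0.23  0.58 -0.1   1.73  0.07  0.84  1.23]
 tool y yaw in A 90.01  z yaw 0.01 x [ 0.     0.001 -1.   ]
to (105, 45) 104 tool shift [104.2 -10.7   3.8]
```

Run:
```python
from h import *
c=lambda u,v:(180+(u+.5)/4.2-.5,140+(v+.5)/4.2-.5)
for k,uv,z,t in [("hub",(575,362),.096,(34,75)),("cap",(486,270),.127,(5,0)),("roller",(604,330),.072,(-30,75)),("carFL",(507,380),.072,(35,38)),("carFR",(415,347),.072,(35,-38)),("snoutish",(0,0),.1,(0,0))]:
    print(k,W2A(onz("scene",c(*uv),z)).round(1)[:2]-t)
```

```text
hub [-3.6 -0.2]
cap [1.8 1.8]
roller [-0.5  0.2]
carFL [ 7.  -3.7]
carFR [5.6 5.7]
snoutish [-161.3 -520. ]
```

```bash
python3 - <<'E'
import numpy as np
f=np.load("fit.npy"); np.save("fit.npy",f+[0,.001,.002])
E
python3 -c "
from h import *
go((105,45),100)"
python3 -m inch '[[[20,-12,3],0],[[40,-12,3],0],[[60,-12,3],0],[[75,-12,3],0],[[90,-12,3],0],[[100,-12,3],0],[[108,-12,3],0],[[108,-12,3],0],[[108,-12,3],0]]'
python3 -c "
from h import *
go((105,65),100)"
```

```text
t 2.02 A [100.2  53.6 208.2] F [0.4 0.1 0.3] w 0.0003 q [-0.23  0.58 -0.1   1.73  0.07  0.84  1.23]
 tool y yaw in A 90.01  z yaw 0.01 x [ 0.     0.001 -1.   ]
to (105, 45) 100 tool shift [108.2  -8.7   4.8]
time_s: 2.77
eef_pos: [0.6707, 0.1295, 0.1]
eef_rot: [0.707, -0.005, 0.707, 0.005]
force: [-0.3, 0.1, 0.7]
gripper_width: 0.0002
t 2.77 A [103.8  40.  100. ] F [-0.3  0.1  0.7] w 0.0002 q [-0.22  0.7  -0.08  1.8   0.09  0.64  1.23]
 tool y yaw in A 89.91  z yaw -0.09 x [ 0.  0. -1.]
to (105, 65) 100 tool shift [ 0.  25.   1.2]
```

Run:
```python
from h import *
s,M=st(); p=W2A(s["eef_pos"])
for f in list(range(5,165,5))+[163,166]:
    a=np.radians(f); n=a-np.pi/2
    c=np.array([34,75])+60*np.array([np.cos(a),np.sin(a)])+(4.5+17.5*abs(np.sin(n))+7.5*abs(np.cos(n)))*np.array([np.cos(n),np.sin(n)])
    print(f,c.round(),"dy,dz",(c[1]-p[1]).round(),(c[0]-p[0]).round())
```

```text
t 2.77 A [103.8  40.  100. ] F [-0.3  0.1  0.7] w 0.0002 q [-0.22  0.7  -0.08  1.8   0.09  0.64  1.23]
 tool y yaw in A 89.91  z yaw -0.09 x [ 0.  0. -1.]
5 [96. 58.] dy,dz 18.0 -8.0
10 [97. 63.] dy,dz 23.0 -7.0
15 [98. 68.] dy,dz 28.0 -6.0
20 [98. 73.] dy,dz 33.0 -5.0
25 [98. 79.] dy,dz 39.0 -5.0
30 [98. 85.] dy,dz 45.0 -6.0
35 [96. 90.] dy,dz 50.0 -7.0
40 [95. 96.] dy,dz 56.0 -9.0
45 [ 92. 102.] dy,dz 62.0 -12.0
50 [ 89. 107.] dy,dz 67.0 -15.0
55 [ 85. 112.] dy,dz 72.0 -18.0
60 [ 81. 117.] dy,dz 77.0 -23.0
65 [ 76. 121.] dy,dz 82.0 -27.0
70 [ 71. 125.] dy,dz 85.0 -33.0
75 [ 65. 129.] dy,dz 89.0 -39.0
80 [ 59. 131.] dy,dz 92.0 -45.0
85 [ 53. 134.] dy,dz 94.0 -51.0
90 [ 46. 135.] dy,dz 95.0 -58.0
95 [ 42. 136.] dy,dz 96.0 -62.0
100 [ 38. 137.] dy,dz 97.0 -66.0
105 [ 34. 137.] dy,dz 97.0 -70.0
110 [ 30. 137.] dy,dz 97.0 -74.0
115 [ 26. 137.] dy,dz 97.0 -78.0
120 [ 21. 137.] dy,dz 97.0 -83.0
125 [ 17. 136.] dy,dz 96.0 -87.0
130 [ 12. 135.] dy,dz 95.0 -92.0
135 [  7. 133.] dy,dz 93.0 -97.0
140 [  3. 131.] dy,dz 91.0 -101.0
145 [ -2. 128.] dy,dz 88.0 -106.0
150 [ -6. 125.] dy,dz 85.0 -110.0
155 [-10. 122.] dy,dz 82.0 -114.0
160 [-14. 118.] dy,dz 78.0 -118.0
163 [-17. 115.] dy,dz 75.0 -120.0
166 [-19. 112.] dy,dz 72.0 -122.0
```

```bash
python3 -m inch '[[[0,8,-3],0],[[0,16,-6],0],[[0,20,-6],0],[[0,24,-6],0],[[0,28,-6],0],[[0,32,-5],0],[[0,36,-5],0],[[0,40,-5],0],[[0,45,-6],0],[[0,45,-6],0]]'
python3 - <<'E'
from h import *
st()
im=eyes.camera("scene")[:,:,::-1]
cv2.imwrite("pics/s3.png",cv2.resize(im[120:300,160:400],None,fx=3.2,fy=3.2,interpolation=cv2.INTER_CUBIC))
st()
E
```

```text
time_s: 3.6
eef_pos: [0.6637, 0.1737, 0.0994]
eef_rot: [0.707, -0.005, 0.707, 0.005]
force: [-0.2, -3.8, -0.4]
gripper_width: 0.0008
t 3.6 A [97.5 84.2 99.4] F [-0.2 -3.8 -0.4] w 0.0008 q [-0.29  0.71 -0.08  1.79  0.08  0.64  1.17]
 tool y yaw in A 89.87  z yaw -0.13 x [-0.001 -0.001 -1.   ]
t 3.65 A [97.8 84.2 99.5] F [ 0.4 -1.2 -0.9] w 0.0006 q [-0.29  0.71 -0.08  1.79  0.08  0.64  1.17]
 tool y yaw in A 89.87  z yaw -0.13 x [-0. -0. -1.]
```

View pics/s3.png

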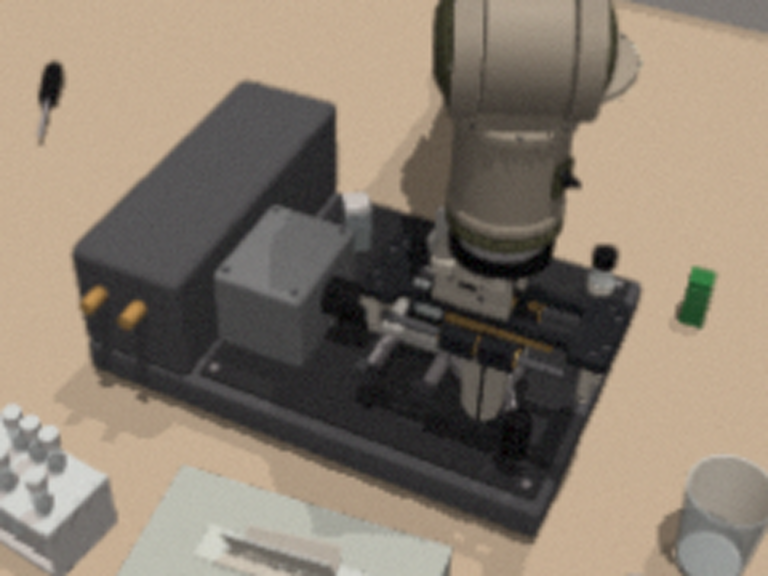

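The fingertips are against the bar's −y side (scene crop about (505,395)). The 3.8 N reaction shows contact, so I'm following the arc.

```bash
python3 -m inch '[[[0,6,-2],0],[[0,12,-3],0],[[0,18,-6],0],[[0,23,-9],0],[[0,28,-13],0],[[0,33,-17],0],[[0,37,-22],0],[[0,41,-27],0],[[0,45,-33],0],[[0,47,-39],0]]'
python3 -c "
from h import *
st()"
```

```text
time_s: 4.48
eef_pos: [0.6242, 0.2213, 0.0998]
eef_rot: [0.707, -0.005, 0.707, 0.005]
force: [2.4, -3.2, 0.3]
gripper_width: 0.0008
t 4.48 A [ 58.7 132.5  99.8] F [ 2.4 -3.2  0.3] w 0.0008 q [-0.38  0.69 -0.07  1.85  0.08  0.61  1.09]
 tool y yaw in A 89.9  z yaw -0.1 x [ 0.001  0.001 -1.   ]
```

```bash
python3 -m inch '[[[0,2,-6],0],[[0,4,-13],0],[[0,5,-17],0],[[0,5,-21],0],[[0,5,-25],0],[[0,5,-29],0],[[0,5,-33],0],[[0,5,-38],0],[[0,4,-42],0],[[0,3,-47],0]]'
python3 - <<'E'
from h import *
st()
im=eyes.camera("scene")[:,:,::-1]
cv2.imwrite("pics/s4.png",cv2.resize(im[120:300,160:400],None,fx=3.2,fy=3.2,interpolation=cv2.INTER_CUBIC))
st()
E
```

```text
time_s: 5.32
eef_pos: [0.5783, 0.2239, 0.1002]
eef_rot: [0.708, -0.004, 0.706, 0.006]
force: [5.6, 0.1, 0.0]
gripper_width: 0.0006
t 5.32 A [ 12.9 135.8 100.2] F [5.6 0.1 0. ] w 0.0006 q [-0.42  0.65 -0.07  1.95  0.08  0.54  1.05]
 tool y yaw in A 89.9  z yaw -0.1 x [ 0.003  0.002 -1.   ]
t 5.37 A [ 11.6 135.7 100.1] F [3.6 0.2 0.7] w 0.0003 q [-0.42  0.65 -0.07  1.96  0.08  0.54  1.05]
 tool y yaw in A 89.91  z yaw -0.09 x [ 0.002  0.002 -1.   ]
```

View pics/s4.png

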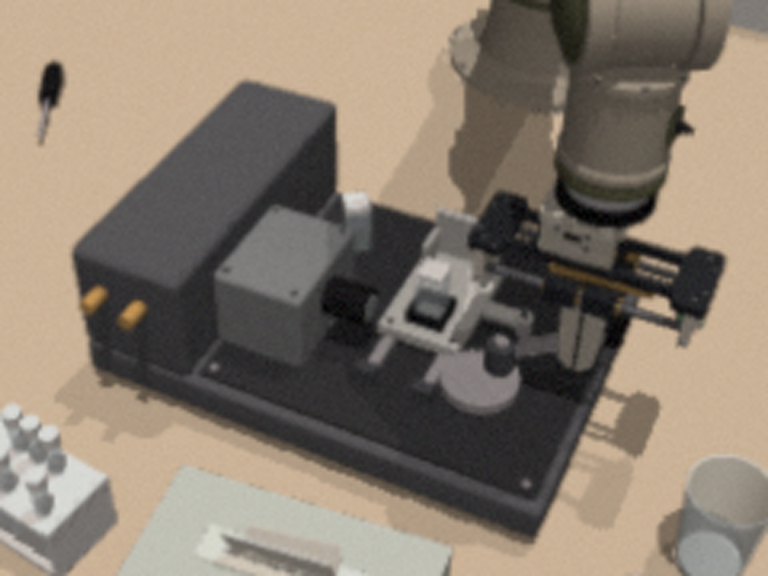

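The hub (498,352) and bar show the lever at about 130°, with the cam's high side now facing forward. I'll continue slowly toward the stop.

```bash
python3 -m inch '[[[0,-1,-3],0],[[0,-2,-5],0],[[0,-3,-7],0],[[0,-4,-9],0],[[0,-6,-11],0],[[0,-7,-14],0],[[0,-9,-16],0],[[0,-10,-18],0],[[0,-12,-20],0],[[0,-14,-22],0]]'
python3 -c "
from h import *
st()"
```

```text
time_s: 6.2
eef_pos: [0.5556, 0.2087, 0.0997]
eef_rot: [0.707, -0.005, 0.707, 0.005]
force: [4.2, 1.0, 0.8]
gripper_width: 0.0005
t 6.2 A [-10.1 121.   99.7] F [4.2 1.  0.8] w 0.0005 q [-0.41  0.63 -0.07  2.01  0.08  0.5   1.05]
 tool y yaw in A 89.89  z yaw -0.11 x [ 0.     0.001 -1.   ]
```

```bash
python3 -m inch '[[[0,-1,-1],0],[[0,-2,-2],0],[[0,-3,-3],0],[[0,-4,-4],0],[[0,-4,-4],0]]'
python3 -c "
from h import *
st()"
python3 -m inch '[[[0,-1,-1],0],[[0,-2,-2],0],[[0,-2,-2],0]]'
python3 -c "
from h import *
st()"
```

```text
time_s: 6.62
eef_pos: [0.5513, 0.204, 0.0996]
eef_rot: [0.707, -0.005, 0.707, 0.005]
force: [2.4, 1.4, 0.1]
gripper_width: 0.0005
t 6.62 A [-14.4 116.4  99.6] F [2.4 1.4 0.1] w 0.0005 q [-0.41  0.62 -0.07  2.03  0.08  0.5   1.05]
 tool y yaw in A 89.86  z yaw -0.14 x [-0. -0. -1.]
time_s: 6.87
eef_pos: [0.5508, 0.2035, 0.0998]
eef_rot: [0.708, -0.004, 0.706, 0.006]
force: [6.1, 5.2, -2.0]
gripper_width: 0.0008
t 6.87 A [-14.9 115.9  99.8] F [ 6.1  5.2 -2. ] w 0.0008 q [-0.4   0.62 -0.07  2.03  0.08  0.49  1.06]
 tool y yaw in A 89.9  z yaw -0.1 x [ 0.003  0.002 -1.   ]
```

```bash
python3 -m inch '[[[0,-1,0],0],[[0,-2,0],0],[[0,-3,-1],0],[[0,-3,-1],0]]'
python3 - <<'E'
from h import *
st()
im=eyes.camera("scene")[:,:,::-1]
cv2.imwrite("pics/s5.png",cv2.resize(im[120:300,160:400],None,fx=3.2,fy=3.2,interpolation=cv2.INTER_CUBIC))
st()
E
```

```text
time_s: 7.2
eef_pos: [0.5508, 0.203, 0.1001]
eef_rot: [0.709, -0.004, 0.705, 0.007]
force: [8.3, 12.6, -4.2]
gripper_width: 0.0002
t 7.2 A [-15.  115.4 100.1] F [ 8.3 12.6 -4.2] w 0.0002 q [-0.4   0.62 -0.07  2.03  0.08  0.49  1.06]
 tool y yaw in A 89.99  z yaw -0.01 x [ 0.005  0.005 -1.   ]
t 7.25 A [-15.  115.4 100.1] F [ 7.9 11.8 -4.9] w 0.0003 q [-0.4   0.62 -0.07  2.03  0.08  0.49  1.06]
 tool y yaw in A 89.99  z yaw -0.01 x [ 0.005  0.005 -1.   ]
```

View pics/s5.png

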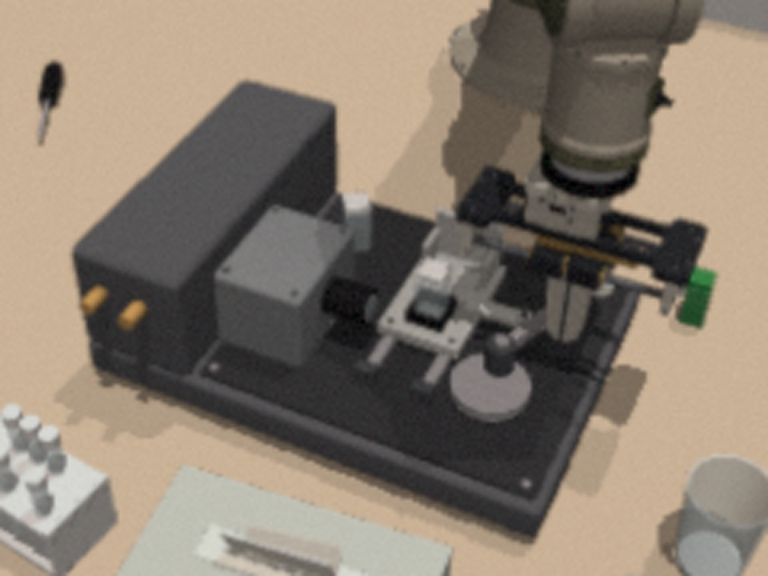

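A firm 15 N builds with no movement, so the cam is at its stop with the lever near 160°. Backing off along the bar's normal, then up.

```bash
python3 -m inch '[[[0,6,2],0],[[0,14,5],0],[[0,22,7],0],[[0,26,8],0],[[-20,26,8],0],[[-50,26,8],0],[[-80,26,8],0],[[-105,26,8],0],[[-105,26,8],0],[[-105,26,8],0]]'
python3 - <<'E'
from h import *
st()
i=eyes.camera_info("wrist")
im=eyes.camera("wrist")[:,:,::-1]; cv2.imwrite("pics/w6.png",im)
im=eyes.camera("scene")[:,:,::-1]
cv2.imwrite("pics/s6.png",cv2.resize(im[120:300,160:400],None,fx=3.2,fy=3.2,interpolation=cv2.INTER_CUBIC))
np.save("i6.npy",i,allow_pickle=True)
st()
E
```

```text
time_s: 8.08
eef_pos: [0.5566, 0.2254, 0.2058]
eef_rot: [0.708, -0.005, 0.706, 0.005]
force: [-0.6, 0.3, -0.6]
gripper_width: 0.0008
t 8.08 A [ -8.8 137.7 205.8] F [-0.6  0.3 -0.6] w 0.0008 q [-0.43  0.49 -0.08  1.92  0.05  0.73  1.05]
 tool y yaw in A 89.87  z yaw -0.13 x [ 0.002  0.001 -1.   ]
t 8.18 A [ -9.8 137.3 203.8] F [ 0.2 -0.1 -0.5] w 0.0002 q [-0.43  0.49 -0.08  1.92  0.05  0.73  1.05]
 tool y yaw in A 89.87  z yaw -0.13 x [-0.001 -0.001 -1.   ]
```

View pics/w6.png

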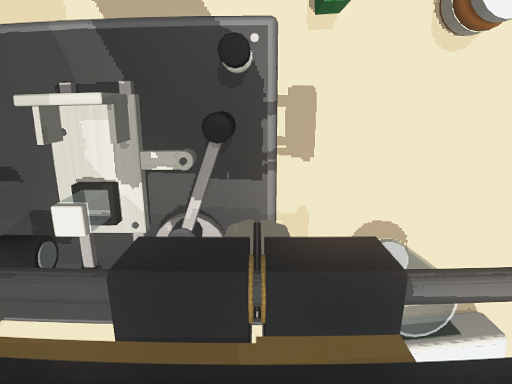

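View pics/s6.png

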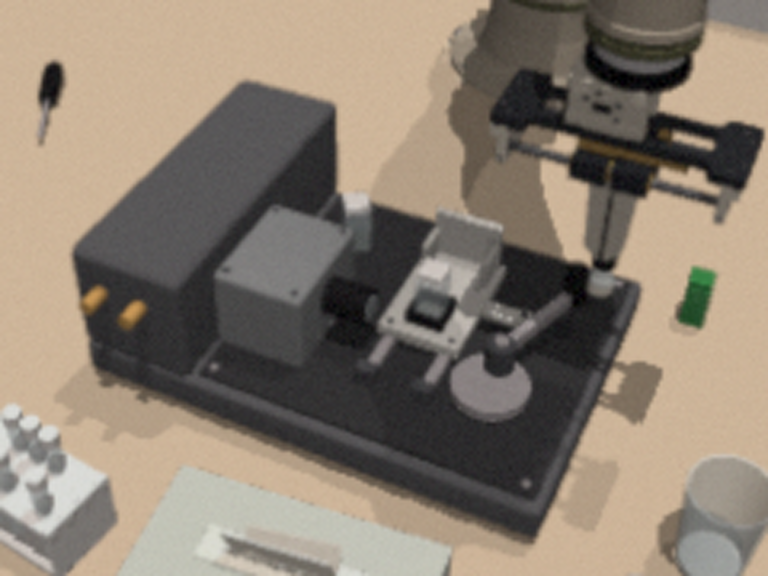

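Run:
```python
from h import *
i=np.load("i6.npy",allow_pickle=True).item()
g=W2A(onz("wrist",(219,126),.118,i)); a=W2A(onz("wrist",(213.5,150),.094,i)); b=W2A(onz("wrist",(190,224),.094,i)); r=W2A(onz("wrist",(184,160),.072,i))
print(g,a,b,r, np.degrees(np.arctan2(*(a-b)[[1,0]])))
for uv in [(15,104),(101,104)]: print(W2A(onz("wrist",uv,.120,i)))
go((-115,0),205); go((-115,0),102)
```

```text
[-61.64849483 112.03067022 118.        ] [-41.91382473 104.68733707  94.        ] [18.27362148 83.5212189  94.        ] [-30.65601027  76.76163524  72.        ] 160.62475725392844
[-78.7902562  -29.80273397 120.        ]
[-77.35118928  32.14996327 120.        ]
t 8.18 A [ -9.8 137.3 203.8] F [ 0.2 -0.1 -0.5] w 0.0002 q [-0.43  0.49 -0.08  1.92  0.05  0.73  1.05]
 tool y yaw in A 89.87  z yaw -0.13 x [-0.001 -0.001 -1.   ]
to (-115, 0) 205 tool shift [  -0.9 -137.5 -104.9]
t 8.18 A [ -9.8 137.3 203.8] F [ 0.2 -0.1 -0.5] w 0.0002 q [-0.43  0.49 -0.08  1.92  0.05  0.73  1.05]
 tool y yaw in A 89.87  z yaw -0.13 x [-0.001 -0.001 -1.   ]
to (-115, 0) 102 tool shift [ 102.1 -137.5 -104.8]
```

The lever measures 160.6° with the grip at (−62,112), which matches the low point, and the vial and cell are unmoved. Now moving over behind the push plate.

```bash
python3 -m inch '[[[0,-15,-12],0],[[0,-32,-25],0],[[0,-50,-39],0],[[0,-68,-52],0],[[0,-86,-66],0],[[0,-104,-79],0],[[0,-120,-92],0],[[0,-132,-101],0],[[0,-137,-107],0],[[0,-137,-107],0]]'
python3 -m inch '[[[0,0,0],0],[[0,0,0],0]]'
python3 - <<'E'
from h import *
go((-115,0),102)
i=eyes.camera_info("wrist")
im=eyes.camera("wrist")[:,:,::-1]; cv2.imwrite("pics/w7.png",im)
im=eyes.camera("scene")[:,:,::-1]
cv2.imwrite("pics/s7.png",cv2.resize(im[120:300,160:400],None,fx=3.2,fy=3.2,interpolation=cv2.INTER_CUBIC))
np.save("i7.npy",i,allow_pickle=True)
E
```

```text
time_s: 9.02
eef_pos: [0.4499, 0.0858, 0.2041]
eef_rot: [0.706, -0.005, 0.708, 0.004]
force: [-0.1, 0.3, 0.2]
gripper_width: 0.0004
time_s: 9.18
eef_pos: [0.4521, 0.0879, 0.2046]
eef_rot: [0.707, -0.005, 0.707, 0.005]
force: [0.6, -0.1, -0.2]
gripper_width: 0.0004
t 9.18 A [-115.5    1.8  204.6] F [ 0.6 -0.1 -0.2] w 0.0004 q [-0.25  0.34 -0.09  2.22  0.05  0.59  1.21]
 tool y yaw in A 89.92  z yaw -0.08 x [ 0.001  0.001 -1.   ]
to (-115, 0) 102 tool shift [102.6  -1.9   0.4]
```

View pics/w7.png

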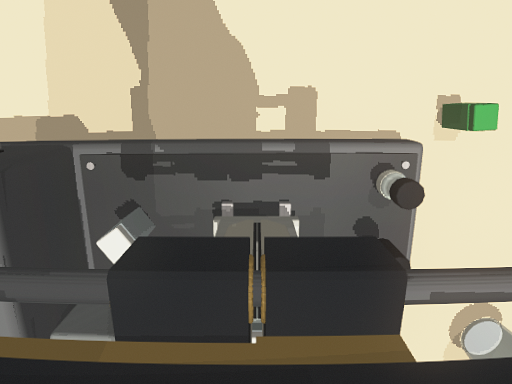

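View pics/s7.png

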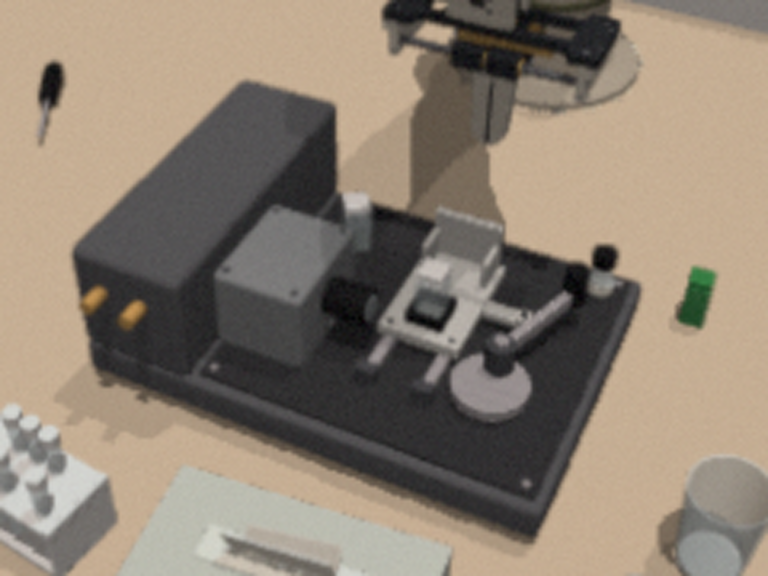

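The push plate lies about 22 mm ahead of the closed fingertips and the space below is clear. Descending now.

```bash
python3 -m inch '[[[20,-2,0],0],[[40,-2,0],0],[[60,-2,0],0],[[75,-2,0],0],[[88,-2,0],0],[[97,-2,0],0],[[102,-2,0],0],[[102,-2,0],0],[[102,-2,0],0]]'
python3 -m inch '[[[0,0,4],0],[[0,0,8],0],[[0,0,12],0],[[0,0,15],0],[[0,0,17],0],[[0,0,17],0]]'
python3 -c "
from h import *
st()"
```

```text
time_s: 10.03
eef_pos: [0.4515, 0.0851, 0.1027]
eef_rot: [0.707, -0.005, 0.707, 0.005]
force: [-0.4, -0.7, 0.0]
gripper_width: 0.0001
time_s: 10.53
eef_pos: [0.469, 0.0851, 0.1028]
eef_rot: [0.707, -0.005, 0.707, 0.005]
force: [0.1, -0.2, -0.1]
gripper_width: 0.0005
t 10.53 A [-98.6  -1.2 102.8] F [ 0.1 -0.2 -0.1] w 0.0005 q [-0.26  0.53 -0.06  2.27  0.09  0.34  1.19]
 tool y yaw in A 89.85  z yaw -0.15 x [ 0.001  0.    -1.   ]
```

```bash
python3 -m inch '[[[0,0,1],0],[[0,0,2],0],[[0,0,3],0],[[0,0,4],0],[[0,0,5],0],[[0,0,6],0],[[0,0,7],0],[[0,0,8],0],[[0,0,9],0],[[0,0,10],0]]'
python3 -m inch '[[[0,0,1],0],[[0,0,2],0],[[0,0,3],0],[[0,0,4],0],[[0,0,5],0],[[0,0,6],0],[[0,0,7],0],[[0,0,8],0],[[0,0,9],0],[[0,0,10],0]]'
python3 - <<'E'
from h import *
st()
im=eyes.camera("scene")[:,:,::-1]
cv2.imwrite("pics/s8.png",cv2.resize(im[120:300,160:400],None,fx=3.2,fy=3.2,interpolation=cv2.INTER_CUBIC))
E
```

```text
time_s: 11.37
eef_pos: [0.4781, 0.0852, 0.1026]
eef_rot: [0.707, -0.005, 0.707, 0.005]
force: [-1.0, -0.1, 0.6]
gripper_width: 0.0001
time_s: 12.2
eef_pos: [0.4884, 0.0854, 0.1026]
eef_rot: [0.707, -0.005, 0.707, 0.005]
force: [-2.0, 0.4, -1.6]
gripper_width: 0.0006
t 12.2 A [-79.3  -1.2 102.6] F [-2.   0.4 -1.6] w 0.0006 q [-0.24  0.55 -0.06  2.23  0.09  0.37  1.2 ]
 tool y yaw in A 89.87  z yaw -0.13 x [-0. -0. -1.]
```

View pics/s8.png

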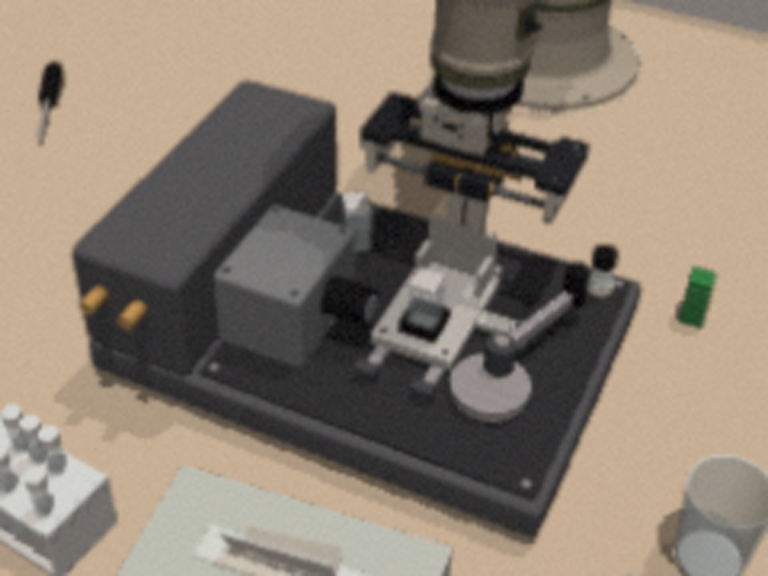

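The carriage is moving with about 2 N of reaction, and its front edge has moved toward the stops at (370,368) and (430,385). The cell is upright at (425,300), so I'm continuing.

```bash
python3 -m inch '[[[0,0,1],0],[[0,0,2],0],[[0,0,3],0],[[0,0,4],0],[[0,0,5],0],[[0,0,6],0],[[0,0,7],0],[[0,0,8],0],[[0,0,9],0],[[0,0,10],0]]'
python3 -m inch '[[[0,0,1],0],[[0,0,2],0],[[0,0,3],0],[[0,0,4],0],[[0,0,5],0],[[0,0,6],0],[[0,0,7],0],[[0,0,8],0],[[0,0,9],0],[[0,0,10],0]]'
python3 -c "
from h import *
st()"
```

```text
time_s: 13.08
eef_pos: [0.4984, 0.0855, 0.1026]
eef_rot: [0.707, -0.005, 0.707, 0.005]
force: [-1.4, 0.7, -0.8]
gripper_width: 0.0006
time_s: 13.92
eef_pos: [0.5084, 0.0857, 0.1026]
eef_rot: [0.707, -0.005, 0.707, 0.005]
force: [-2.4, 2.0, -0.2]
gripper_width: 0.0007
t 13.92 A [-59.2  -1.3 102.6] F [-2.4  2.  -0.2] w 0.0007 q [-0.23  0.56 -0.07  2.19  0.09  0.4   1.21]
 tool y yaw in A 89.87  z yaw -0.13 x [ 0.  0. -1.]
```

Contact at home is expected near x −52. I'll go slower from here and watch the force.

```bash
python3 -m inch '[[[0,0,1],0],[[0,0,2],0],[[0,0,3],0],[[0,0,4],0],[[0,0,4],0]]'
python3 -m inch '[[[0,0,0.5],0],[[0,0,1],0],[[0,0,1.5],0],[[0,0,2],0],[[0,0,2],0]]'
python3 -m inch '[[[0,0,0.5],0],[[0,0,1],0],[[0,0,1.5],0],[[0,0,2],0],[[0,0,2],0]]'
python3 -c "
from h import *
st()"
```

```text
time_s: 14.33
eef_pos: [0.5127, 0.0857, 0.1027]
eef_rot: [0.707, -0.005, 0.707, 0.005]
force: [-1.9, 1.3, 0.5]
gripper_width: 0.0001
time_s: 14.75
eef_pos: [0.5137, 0.0856, 0.1027]
eef_rot: [0.707, -0.005, 0.708, 0.005]
force: [-4.7, 1.3, 2.0]
gripper_width: 0.0005
time_s: 15.17
eef_pos: [0.5136, 0.0856, 0.1026]
eef_rot: [0.705, -0.005, 0.709, 0.005]
force: [-9.6, 1.7, 9.0]
gripper_width: 0.0003
t 15.17 A [-54.   -1.5 102.6] F [-9.6  1.7  9. ] w 0.0003 q [-0.23  0.56 -0.07  2.17  0.09  0.41  1.22]
 tool y yaw in A 89.9  z yaw -0.1 x [-0.005 -0.001 -1.   ]
```

```bash
python3 -m inch '[[[0,0,0.5],0],[[0,0,1],0],[[0,0,1],0],[[0,0,1],0]]'
python3 - <<'E'
from h import *
st()
im=eyes.camera("scene")[:,:,::-1]
cv2.imwrite("pics/s9.png",cv2.resize(im[170:270,230:350],None,fx=6,fy=6,interpolation=cv2.INTER_CUBIC))
E
```

```text
time_s: 15.5
eef_pos: [0.5136, 0.0855, 0.1025]
eef_rot: [0.705, -0.006, 0.709, 0.005]
force: [-13.1, 2.4, 10.5]
gripper_width: 0.0006
t 15.5 A [-54.   -1.5 102.5] F [-13.1   2.4  10.5] w 0.0006 q [-0.23  0.57 -0.07  2.17  0.09  0.41  1.22]
 tool y yaw in A 89.92  z yaw -0.08 x [-0.006 -0.001 -1.   ]
```

View pics/s9.png

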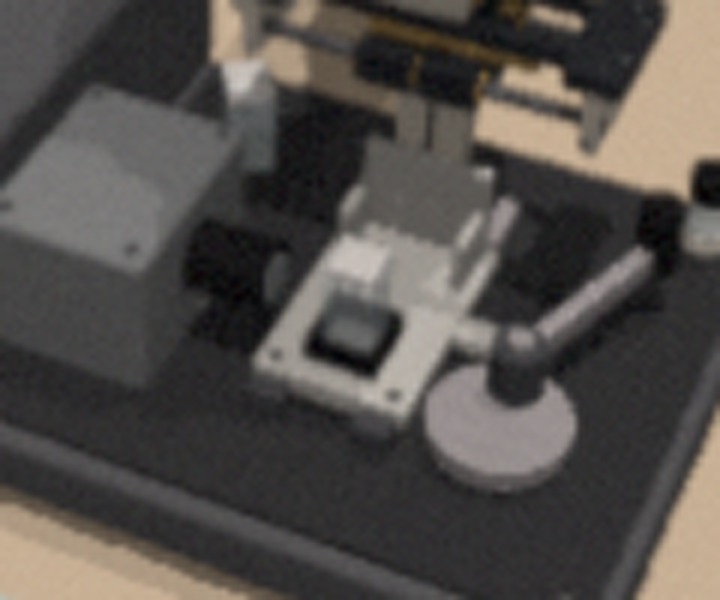

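The carriage front edge meets both stops ((270,385), (375,420)) under 13 N with no movement, and the cell sits in its nest. Retreating, then checking with a clear view.

```bash
python3 -m inch '[[[0,0,-4],0],[[0,0,-10],0],[[0,0,-20],0],[[0,0,-32],0],[[0,0,-42],0],[[0,0,-48],0],[[0,0,-48],0]]'
python3 -m inch '[[[-15,0,0],0],[[-35,0,0],0],[[-60,0,0],0],[[-85,0,0],0],[[-110,0,0],0],[[-130,0,0],0],[[-140,0,0],0],[[-140,0,0],0]]'
python3 -c "
from h import *
go((60,-20),260); go((0,-5),260)"
```

```text
time_s: 16.13
eef_pos: [0.4679, 0.0849, 0.1027]
eef_rot: [0.707, -0.005, 0.707, 0.005]
force: [-0.7, 0.4, 0.0]
gripper_width: 0.0006
time_s: 16.8
eef_pos: [0.4709, 0.0854, 0.245]
eef_rot: [0.709, -0.004, 0.705, 0.005]
force: [0.6, -0.2, 0.3]
gripper_width: 0.0008
t 16.8 A [-96.7  -1.  245. ] F [ 0.6 -0.2  0.3] w 0.0008 q [-0.22  0.3  -0.09  2.14  0.04  0.7   1.24]
 tool y yaw in A 89.84  z yaw -0.16 x [ 0.005  0.001 -1.   ]
to (60, -20) 260 tool shift [-14.2 -18.6 156.9]
t 16.8 A [-96.7  -1.  245. ] F [ 0.6 -0.2  0.3] w 0.0008 q [-0.22  0.3  -0.09  2.14  0.04  0.7   1.24]
 tool y yaw in A 89.84  z yaw -0.16 x [ 0.005  0.001 -1.   ]
to (0, -5) 260 tool shift [-14.5  -3.7  96.8]
```

```bash
python3 -m inch '[[[-3,2,20],0],[[-6,4,45],0],[[-9,6,72],0],[[-12,8,100],0],[[-15,10,128],0],[[-15,12,156],0],[[-15,15,184],0],[[-15,15,206],0],[[-15,15,220],0],[[-15,15,225],0]]'
python3 -m inch '[[[0,0,0],0],[[0,0,0],0],[[0,0,0],0]]'
python3 - <<'E'
from h import *
st()
i=eyes.camera_info("wrist"); np.save("i10.npy",i,allow_pickle=True)
im=eyes.camera("wrist")[:,:,::-1]; cv2.imwrite("pics/w10.png",im)
im=eyes.camera("scene")[:,:,::-1]; cv2.imwrite("pics/s10.png",im)
E
```

```text
time_s: 17.63
eef_pos: [0.6959, 0.103, 0.2556]
eef_rot: [0.707, -0.005, 0.707, 0.004]
force: [-0.0, -0.2, -0.2]
gripper_width: 0.0003
time_s: 17.88
eef_pos: [0.693, 0.1032, 0.2573]
eef_rot: [0.707, -0.005, 0.707, 0.005]
force: [0.4, -0.0, 0.5]
gripper_width: 0.0005
t 17.88 A [125.7  13.3 257.3] F [ 0.4 -0.   0.5] w 0.0005 q [-0.19  0.55 -0.07  1.64  0.04  0.96  1.32]
 tool y yaw in A 89.88  z yaw -0.12 x [-0.001 -0.    -1.   ]
```

View pics/w10.png

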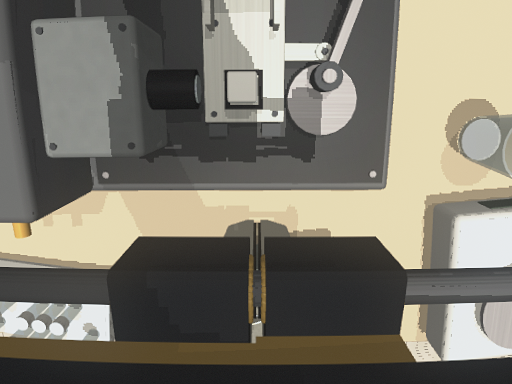

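View pics/s10.png

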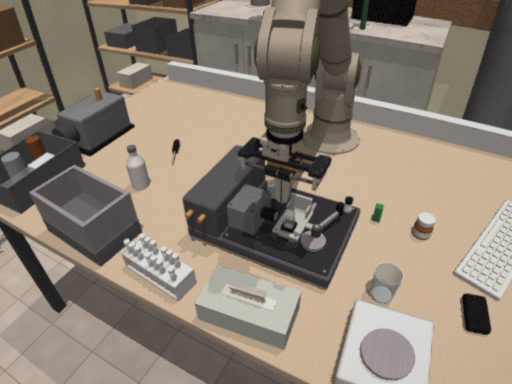

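Run:
```python
from h import *
i=np.load("i10.npy",allow_pickle=True).item()
P=lambda uv,z:W2A(onz("wrist",uv,z,i)).round(1)
hub=P((326,77),.096); print("hub",hub)
r=P((324,51),.072); print("roller",r,"rel hub x (want -24 home)",r[0]-hub[0])
print("front",P((205,123),.072),P((284,123),.072),"minus hub (want 42)")
print("cap",P((242,88),.127))
a=P((353,18),.094);b=P((336,60),.094);print("lever",np.degrees(np.arctan2(*(a-b)[[1,0]])))
im=cv2.imread("pics/w10.png")[0:170,150:400]; cv2.imwrite("pics/w10c.png",cv2.resize(im,None,fx=3,fy=3))
```

```text
hub [34.7 74.2 96. ]
roller [ 9.4 76.1 72. ] rel hub x (want -24 home) -25.300000000000004
front [ 75.6 -36.7  72. ] [75.9 39.8 72. ] minus hub (want 42)
cap [ 45.5   1.8 127. ]
lever 159.13871534547565
```

View pics/w10c.png

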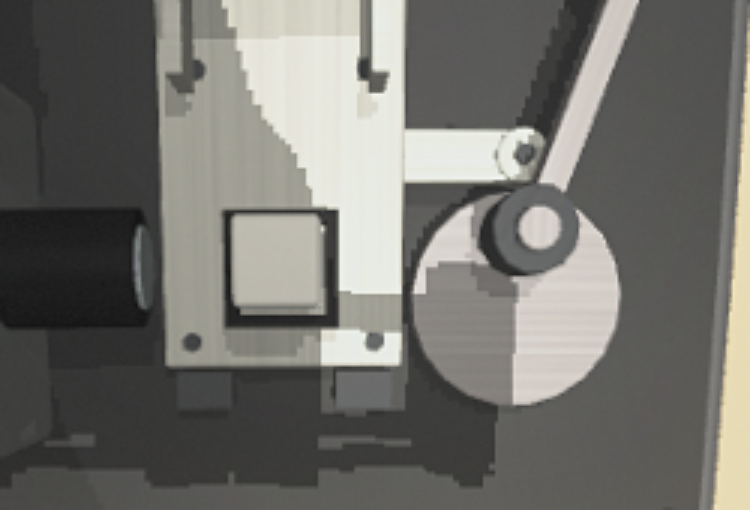

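The carriage front edge is at x 75.7 (stops at 76), right against both stop blocks at crop (205,370) and (368,370). The roller is at the cam's low side (520,153), the lever is at about 159–160°, and the cell cap is at (45.5, 1.8), upright in the nest. The arm is clear and still, so I'm handing in.

```bash
python3 -c "
from cell import workorder
print(workorder.sign_off())"
```

```text
the job is handed in; nothing more can be done
None
```

The lock lever is round at its low-point stop, and the carriage was then pushed fully home. I handed the job in at about 18 s with the arm clear of everything.

- **Lever:** I swung it with the closed fingertips on the side of the bar until it stopped moving under about 15 N. Afterwards it measured 160.6° and 159.1° in two wrist pictures; the target is 160°.
- **Carriage:** I pushed it forward by the push plate with about 2 N, until it held still under about 13 N. In the last wrist picture its front edge is at x 75.6–75.9 mm, against stops at 76 mm, and the roller is about 39 mm forward of its start.
- **Cell and other things:** I didn't touch the glass cell, and it stands upright in its nest at analyser (45.5, 1.8). In the last pictures, by eye, the other things on the bench look unmoved.

**Disagreements:** the cameras differed by up to about 5 mm in y, so I moved my analyser estimate by 1 mm in x and 2 mm in y. The carriage stopped with the tool centre at x −54 mm, against my estimate of −52.5 mm. I put that down to calibration and finger thickness, because the final picture shows the carriage against both stops. No final check failed.

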